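# Square up a column of bearing tins for strapping

## Task

On the black tin already standing on the strapping plate, stack the green tin and then the red tin on top, squarely with edges even, letting go of each. Then take the try square by its stock and press it into the corner between plate and column, stock flat on the plate and along its middle, blade upright, pushing the column until all three tins are hard against the upright stop and flat against the blade. Finish while still holding the square pressed there, not letting go, and leave the brass spindle cap, the grey tube cup and the bronze gear segment where they are.

Things in the scene. Friction and masses are not known exactly. Their poses are not given: they have to be found in the camera images.
- stop_foot (a point): Strapping jig, fixed: steel plate 8 mm thick, 90 mm wide, with a dark grey upright stop (46 mm wide, 74 mm above the plate) near one end. This point: on the plate's top face, 8 mm above the bench, at the foot of the stop's flat face, mid-width. x axis along the plate, away from the stop (plate goes on 255 mm that way; tins and square stand on that side); z up.
- jig: The same jig as a whole; origin on the bench 8 mm straight below stop_foot, same axes.
- black_tin_mid (a point): Centre of the black tin, a closed rectangular tin 72 mm (its x) by 54 mm (its y) by 30 mm high, about 0.3 kg, loose on the plate with its x nearly along the plate, a gap of 4 to 12 mm between it and the stop. The whole column takes some 3 to 10 N to slide.
- black_tin: The same black tin; origin at the centre of its underside.
- green_tin_mid (a point): Centre of the green tin: same size and shape as the black one (72 x 54 x 30 mm, x along the length, z up), about 0.26 kg, loose on the bench. It may be gripped across its 54 mm width.
- green_tin: The same green tin; origin at the centre of its underside.
- red_tin_mid (a point): Centre of the red tin: same size and shape (72 x 54 x 30 mm, x along the length, z up), about 0.22 kg, loose on the bench.
- red_tin: The same red tin; origin at the centre of its underside.
- square_grip (a point): Place to grip the try square: on its stock, 22 mm above the underside (10 mm below the stock's top), mid-thickness, 85 mm from the heel along the stock. Axes as the square's.
- try_square: Try square, 0.35 kg, standing on its stock on the bench. Origin: heel (outer corner) at the underside, mid-thickness. Stock (dark wood, brass) 140 mm along x, 20 mm thick (y), 32 mm high. Steel blade at the heel end, 22 mm deep (x), 9 mm thick, top 87 mm above the underside. True outer faces: underside (z = 0) and upright back (x = 0, faces -x). In use its x points as the plate's x.
- spindle_cap: Brass spindle cap, 52 mm across and 38 mm high, bystander; origin at the centre of its underside.
- tube_cup: Grey enamel tube cup, 60 mm across and 85 mm high, bystander; origin at the centre of its underside.
- gear_segment: Bronze gear segment, an arc about 50 x 140 mm and 22 mm thick, lying flat, bystander; origin on its underside near its middle.
Things that resemble listed ones, but are neither listed nor needed, are in the scene too. Of the things that look like the green_tin, take the one that is farthest from the robot's base at the start.

How it is judged:
By the outcome, as a careful person would: the job done as asked, in the order asked, and still so for the second after the job is handed in, while the arm keeps its last pose, push and grip.
It also fails if it takes over 67 s, if anything falls off the work surface, if the arm or the gripper's body presses on something with over 40 N, if the wrist force passes 120 N, or if a joint passes its speed limit or range.

## Robot

A 6-joint arm with a two-finger parallel gripper is mounted at the origin on the work surface. World frame = base frame: x ahead of the robot, y to its left, z up, the work surface at z = 0. Lengths are in m, angles in rad, forces in N, time in s.
With the tool pointing down it reaches from about 0.375 to 0.9 m from the base axis. Payload 3.1 kg.
Tool frame: the origin (TCP) lies on the centre line of the jaws, within the pads' length; the fingertips stand 14 mm ahead of it and the grasp point (between the pads) lies 5 mm behind it; y points along the fingers, z is the direction in which the jaws open and shut, and the axes are right-handed (so a half turn about y gives the same grasp; the last joint's range is limited). The gripper opens to 87 mm and grips with 3 to 60 N. Pads are 19 mm wide; open, the fingers measure 117 mm over their backs; the gripper's body (75 mm by 190 mm) begins 51 mm behind the grasp point.
Start: joints at [1.105, 0.527, 1.433, -0, 1.181, -0.178], TCP at [0.177, 0.599, 0.237] pointing down, gripper open.
Joint ranges: [-3.08, 3.08], [-0.75, 2.2], [0.22, 2.44], [-1.43, 4.57], [0, 2.65], [-2.85, 2.85]. Speed limits (rad/s): [2.79, 2.79, 3.14, 3.14, 3.14, 3.14].

## Interface

Orientations are given as a unit quaternion [x, y, z, w].
In Python, from rig import robot, vision gives the robot as it stands.
- The arm moves only by the shell command python3 -m crank 'ROWS' [FORCE]. ROWS is JSON, a list of rows, each a list of 7 numbers: the shift along the tool's x, y, z as a fraction of full scale, then the turn, a rotation vector about the tool's x, y, z as a fraction of full scale, then the gripper command: -1 is shut, 1 is fully open, values between are in proportion. In form: [[x, y, z, wx, wy, wz, grip], ...]. A call has 1 to 10 rows; each row is the pose to reach, as a shift and turn from the pose commanded when the call began, along the tool's axes at that moment, turning the shorter way round; what a row does not reach only later rows make up. Full scale, the value 1, is 50 cm for a shift and pi rad for a turn. A row lasts 1/8 s, in which the tool goes at most 62.5 mm and 10.7 degrees, less where a joint would pass 70% of its speed; a pose out of reach is approached as far as the arm can. A call with a number of a shift or a turn outside -1 to 1 is refused whole. A call with a gripper value outside its range is refused whole. The fingers move at their own pace and stop on an object; FORCE is the grip in N (left out, the last holds). Time passes only in rows, so rows that repeat a pose let the fingers close. It gives the time, the measured TCP pose, the force and the opening at its end, in the units of the state.
- robot.get_obs(): the state, without advancing time (a new reading comes with each control period).
- vision.camera(name): name is "scene" or "top"; returns the picture (420x560x3 uint8, blue, green, red); there is no depth.
- vision.camera_info(name): a dict with "vfov" (degrees; the focal length in pixels is half the picture's height over the tangent of half this angle, whatever the lens; pixels are square), "cx", "cy" (the principal point, pixels), "world_from_camera" (4x4, takes a point from camera to world coordinates). Camera axes: x right, y up, looking along -z (the intrinsics and any distortion apply to the point x, -y, -z); pixel columns grow to the right and rows downward; lengths in m; the calibration is good to about 2 mm. A picture is of the moment at which its call begins. camera_info takes no time and is no camera call.
- robot.hand_in(): hands the job in, once; it reports no verdict.
The state is a dict: "time": time; "q": joint angles; "joint_velocities": joint speeds; "joint_torque": joint torques, N m; "position": TCP position; "tool_rot": TCP orientation; "ft_force": force on the tool from outside, world axes, zero at the start; "moment": the same for the moment, N m; "grip_width": finger opening in m.
Only numpy, scipy, OpenCV 4.12 (cv2) and the standard library are available. Lean on these libraries where they do the work, as an engineer would, in place of code of your own. Each camera call takes 0.05 s, during which the arm holds its last target.

## Working session

There is one attempt and no reset: what is moved stays moved. The work goes in short steps, Python scripts to look and compute and a shell command to move; the robot and the scene stay as the last step left them, time stands still between calls to the robot, and variables do not carry over. Pictures are saved under pics/ and viewed, and the job is handed in when it is done.

```bash
ls; mkdir -p pics
python3 - <<'E'
from rig import robot, vision
import cv2,json
o=robot.get_obs()
print({k:v for k,v in o.items()})
for n in("scene","top"):
    im=vision.camera(n); cv2.imwrite(f"pics/{n}0.png",im); print(n,vision.camera_info(n))
E
```

```text
pics
{'time': 0.0, 'q': array([ 1.10451256e+00,  5.28436387e-01,  1.43389346e+00, -6.16858893e-06,
        1.18138131e+00, -1.78509305e-01]), 'joint_velocities': array([ 0.00111374,  0.00056404,  0.00074993, -0.00140996,  0.00045779,
        0.00046754]), 'joint_torque': array([ 1.23211117e-03, -4.40024006e+01, -1.76597768e+01,  6.34317705e-02,
        5.80729195e-02, -1.51635040e-04]), 'position': array([0.17704872, 0.59867499, 0.2355927 ]), 'tool_rot': array([ 0.70051038, -0.10162745,  0.10115664, -0.69908827]), 'ft_force': array([0.48631559, 0.05949643, 0.07014594]), 'moment': array([-0.03694851, -0.01908205,  0.02691663]), 'grip_width': 0.08741518732820279}
scene {'vfov': 45.44346059053016, 'cx': 280.7594905812325, 'cy': 217.68211589728466, 'world_from_camera': array([[-0.87075015, -0.34936334,  0.34603387,  0.93165202],
       [ 0.49157303, -0.63599742,  0.59486405,  0.57323831],
       [ 0.01225296,  0.68807888,  0.72553244,  0.81798694],
       [ 0.        ,  0.        ,  0.        ,  1.        ]])}
top {'vfov': 49.85759237171715, 'cx': 274.55411395867475, 'cy': 206.66316150245584, 'world_from_camera': array([[-0.02817702,  0.98913175, -0.14430674,  0.41360908],
       [-0.99955649, -0.02927246, -0.00547301, -0.04456489],
       [-0.00963775,  0.14408853,  0.98951787,  1.10583104],
       [ 0.        ,  0.        ,  0.        ,  1.        ]])}
```

View pics/scene0.png

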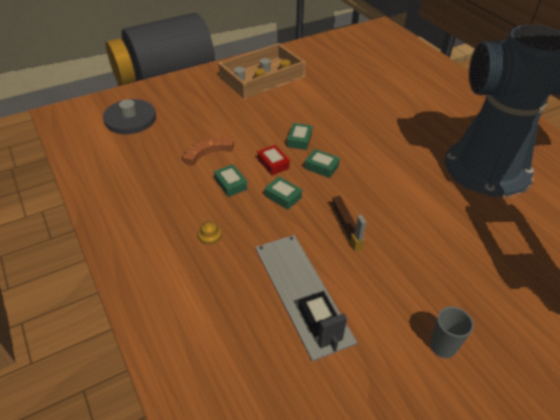

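View pics/top0.png

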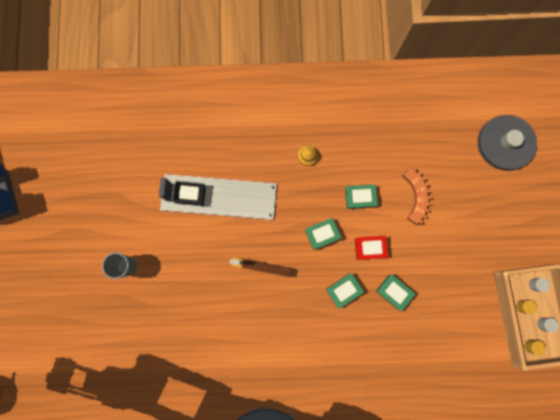

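```bash
cat > h.py <<'E'
import numpy as np, cv2
from rig import robot, vision
from scipy.spatial.transform import Rotation as R
def cam(n):
    i=vision.camera_info(n); return 210/np.tan(np.radians(i['vfov']/2)),i['cx'],i['cy'],np.array(i['world_from_camera'])
def ray(n,uv):
    f,cx,cy,T=cam(n); uv=np.atleast_2d(uv).astype(float)
    d=np.c_[(uv[:,0]-cx)/f,-(uv[:,1]-cy)/f,-np.ones(len(uv))]@T[:3,:3].T
    return T[:3,3],d
def onz(n,uv,z):
    o,d=ray(n,uv); return o+d*((z-o[2])/d[:,2])[:,None]
def proj(n,P):
    f,cx,cy,T=cam(n); p=(np.atleast_2d(P)-T[:3,3])@T[:3,:3]
    return np.c_[cx+f*p[:,0]/-p[:,2],cy-f*p[:,1]/-p[:,2]]
def crop(im,x0,y0,x1,y1,s,name):
    c=cv2.resize(im[y0:y1,x0:x1],None,fx=s,fy=s,interpolation=cv2.INTER_CUBIC); cv2.imwrite('pics/'+name,c)
def pct(m,n,z):
    "contours of mask cast on plane z -> min-area rect"
    cs,_=cv2.findContours(m,cv2.RETR_EXTERNAL,cv2.CHAIN_APPROX_NONE); out=[]
    for c in cs:
        if cv2.contourArea(c)<60: continue
        M=cv2.moments(c); px=(M['m10']/M['m00'],M['m01']/M['m00'])
        P=onz(n,c[:,0,:],z)[:,:2]
        r=cv2.minAreaRect((P*1000).astype(np.float32)); out.append((np.round(px,1),cv2.contourArea(c),r))
    return out
E
python3 - <<'E'
from h import *
t=cv2.imread('pics/top0.png'); s=cv2.imread('pics/scene0.png')
crop(t,290,170,450,320,5,'topgreens.png')
crop(s,170,110,370,220,4,'scgreens.png')
crop(t,150,140,310,290,5,'topjig.png')
crop(s,190,190,390,360,4,'scjig.png')
for n,im in(('top',t),('scene',s)):
    h=cv2.cvtColor(im,cv2.COLOR_BGR2HSV)
    g=cv2.inRange(h,(65,60,30),(95,255,255)); r=cv2.inRange(h,(0,200,60),(4,255,255))|cv2.inRange(h,(174,180,60),(180,255,255))
    w=cv2.inRange(h,(0,0,170),(180,90,255))
    for nm,m in(('g',g),('r',r),('w',w)):
        for px,a,rr in pct(m,n,.03):
            print(n,nm,px,a,np.round(rr[0],1),np.round(rr[1],1),round(rr[2],1), round(np.hypot(*rr[0])))
E
```

```text
top g [395.6 292.1] 606.5 [ 360.6 -315.6] [70.  49.8] 48.0 479
top g [344.9 290.5] 575.5 [ 367.4 -197.5] [49.  67.2] 31.4 417
top g [322.9 233.5] 521.5 [ 502.7 -152. ] [47.8 67.4] 20.8 525
top g [361.2 196.2] 524.0 [ 589.9 -248.1] [48.6 69.4] 1.7 640
top r [371.5 247.4] 600.0 [ 466.3 -265.4] [49.9 73.2] 2.2 537
top w [551.2 325. ] 124.5 [ 276.2 -667.8] [28.5 26.9] 88.4 723
top w [396.1 292.4] 266.0 [ 359.7 -316.7] [47.1 33.5] 47.2 479
top w [344.8 290.5] 268.0 [ 367.6 -197.3] [33.  47.6] 31.4 417
top w [542.5 284.5] 123.5 [ 369.3 -658.4] [31.1 28.9] 21.2 755
top w [371.8 247.1] 194.0 [ 467.1 -266.6] [42.6 28.4] 88.4 538
top w [322.8 232.9] 248.0 [ 503.9 -151.9] [33.7 47.2] 21.4 526
top w [361.4 195.4] 235.5 [ 592.7 -248.9] [46.2 34.2] 88.3 643
top w [188.6 192.5] 198.5 [611.4 168.7] [41.8 32. ] 88.3 634
top w [231.  198.3] 2702.5 [599.3  97.9] [272.7  88.9] 83.4 607
top w [514.6 137.3] 157.0 [ 724.2 -630.8] [36.9 32.9] 88.2 960
scene g [282.8 196.2] 295.5 [ 512.5 -140.7] [63.4 77.2] 21.0 531
scene g [231.4 184.6] 248.0 [ 598.5 -235. ] [54.3 85. ] 1.3 643
scene g [321.1 166.2] 265.5 [ 379.8 -185.1] [68.1 72. ] 31.7 423
scene g [298.3 140.5] 167.5 [ 373.2 -302.6] [87.2 50.1] 48.5 480
scene r [274.7 163.6] 238.0 [ 474.4 -252.3] [91.2 59.1] 89.3 537
scene w [318.9 308.4] 149.0 [608.6 163.1] [35.2 21.9] 80.7 630
```

```bash
sleep 0
```

```text
(no output)
```

View pics/topgreens.png

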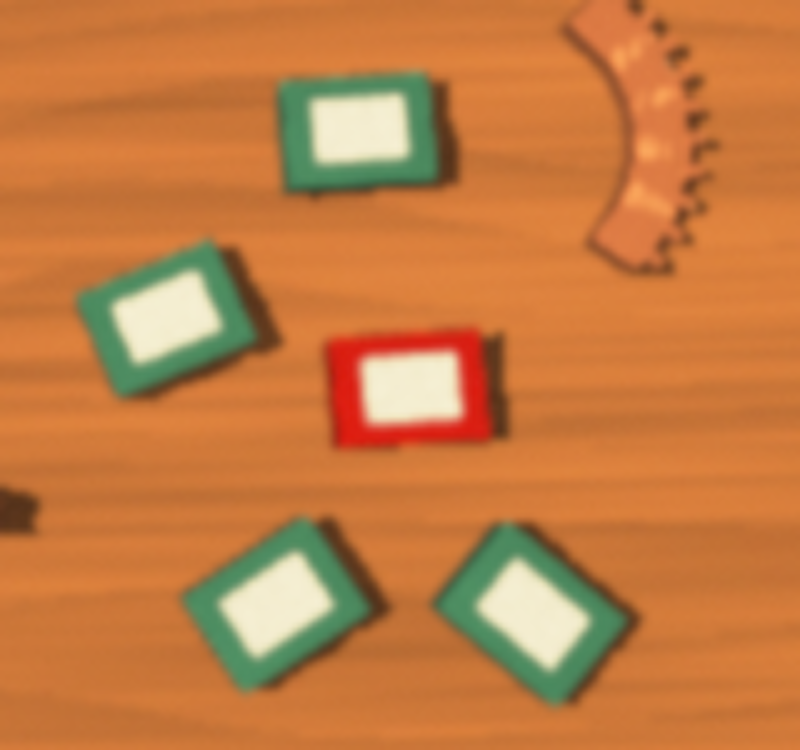

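View pics/topjig.png

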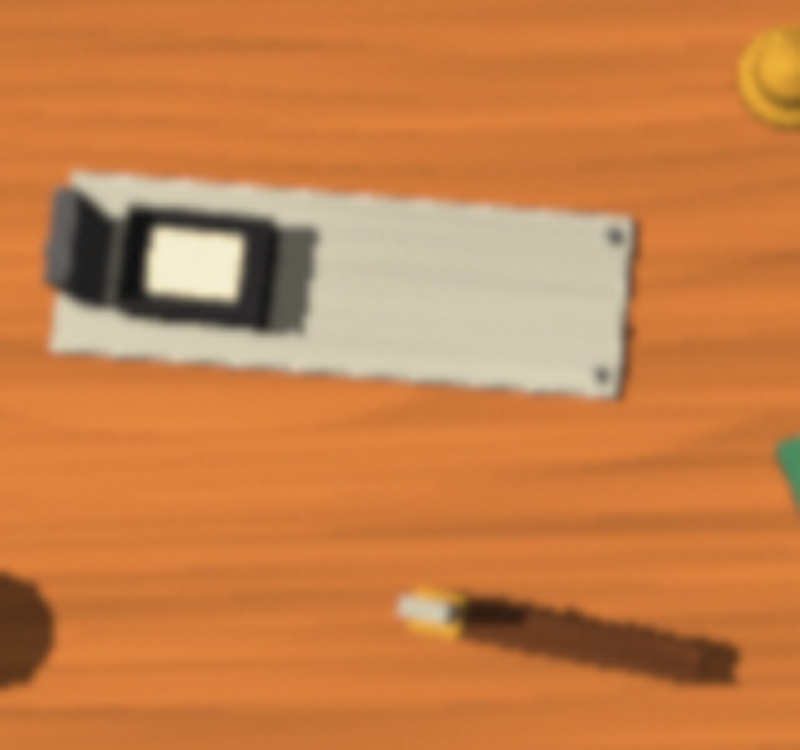

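View pics/scjig.png

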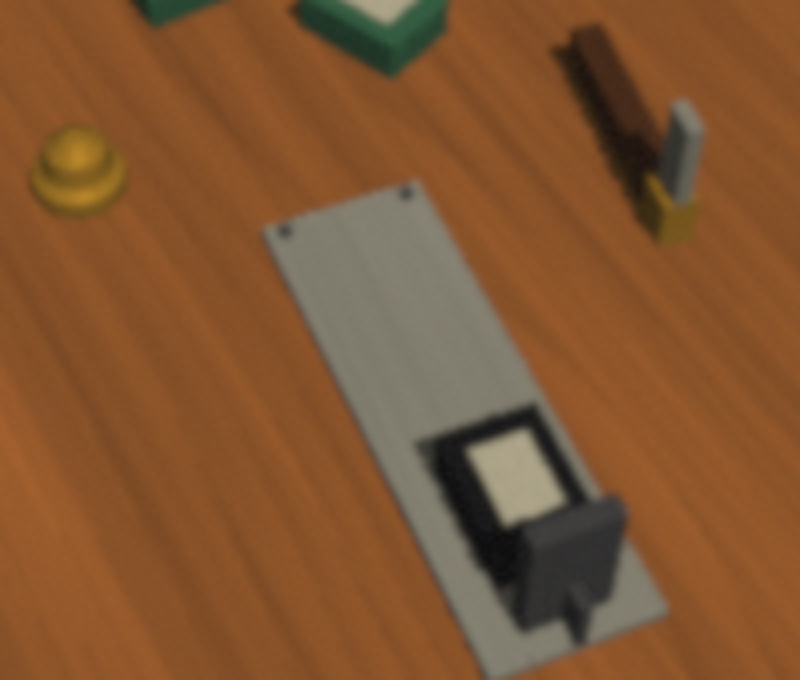

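View pics/scgreens.png

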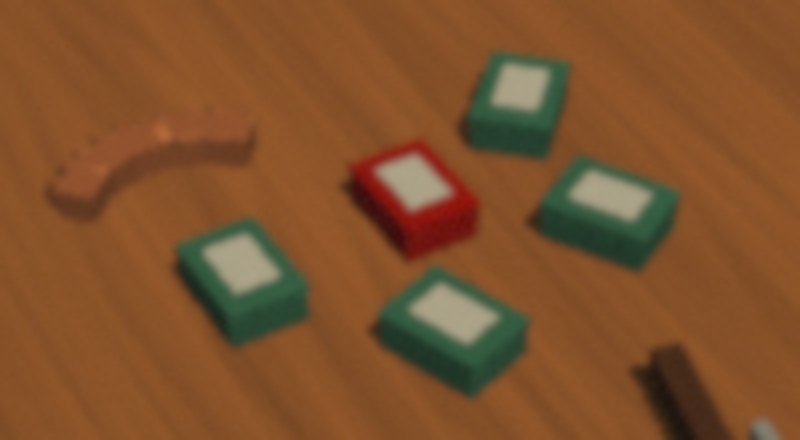

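Run:
```python
from h import *
t=cv2.imread('pics/top0.png'); s=cv2.imread('pics/scene0.png')
def up(im): return cv2.resize(im,None,fx=4,fy=4,interpolation=cv2.INTER_CUBIC)
def upc(c): return (c+0.5)/4-0.5
for n,im in(('top',t),('scene',s)):
    u=up(im); h=cv2.cvtColor(u,cv2.COLOR_BGR2HSV)
    w=cv2.inRange(h,(0,0,110 if n=='scene' else 170),(180,110,255))
    cs,_=cv2.findContours(w,cv2.RETR_EXTERNAL if n=='x' else cv2.RETR_LIST,cv2.CHAIN_APPROX_NONE)
    for c in cs:
        a=cv2.contourArea(c)/16
        if not 80<a<5000: continue
        p=upc(c[:,0,:].astype(float)); m=cv2.moments(c); px=upc(np.array([m['m10']/m['m00'],m['m01']/m['m00']]))
        z=.038 if (a<300 and np.hypot(*(px-((188,192) if n=='top' else (319,308))))<10) else .03 if a<300 else .008
        P=onz(n,p,z)[:,:2]*1000; r=cv2.minAreaRect(P.astype(np.float32))
        print(n,np.round(px,1),round(a),z,np.round(onz(n,px,z)[0,:2]*1000,1),np.round(r[0],1),np.round(r[1],1),round(r[2],1))
        if a>1500:
            q=upc(cv2.boxPoints(cv2.minAreaRect(c))); print(' box px',np.round(q,1).tolist(),np.round(onz(n,q,.008)[:,:2]*1000,1).tolist())
            ap=cv2.approxPolyDP(c,12,True)[:,0,:]; print(np.round(upc(ap),1).tolist())
```

```text
top [551.5 325.3] 151 0.03 [ 275.5 -668.7] [ 275.  -668.5] [30.9 32.2] 7.6
top [396.1 292.3] 286 0.03 [ 359.9 -316.8] [ 360.  -316.7] [47.6 33.9] 48.3
top [344.8 290.5] 287 0.03 [ 367.6 -197.3] [ 367.7 -197.2] [33.8 48.3] 31.3
top [542.7 284.6] 152 0.03 [ 368.2 -659.2] [ 368.2 -659.2] [32.  33.4] 88.4
top [371.8 247.1] 239 0.03 [ 466.8 -266.4] [ 466.8 -266.2] [31.7 45.4] 1.8
top [322.8 233. ] 271 0.03 [ 503.8 -151.7] [ 503.7 -151.7] [34.2 48.2] 20.9
top [361.5 195.3] 260 0.03 [ 591.9 -248.8] [ 592.  -248.9] [34.  47.8] 2.1
top [188.5 192.3] 223 0.038 [610.3 167.2] [610.3 167.4] [44.5 31.6] 82.6
top [229.8 198. ] 2916 0.008 [598.5  71.1] [603.4 100.9] [280.4  92.9] 83.5
 box px [[159.1999969482422, 210.3000030517578], [162.3000030517578, 173.1999969482422], [276.0, 182.6999969482422], [272.8999938964844, 219.8000030517578]] [[573.2, 245.2], [666.2, 238.3], [633.6, -43.7], [541.5, -33.5]]
[[163.9, 174.9], [172.6, 182.4], [200.1, 181.9], [213.6, 187.9], [209.9, 206.6], [175.6, 203.9], [161.1, 198.4], [160.6, 210.1], [271.9, 219.1], [274.9, 188.6], [270.6, 186.1], [274.9, 182.9]]
top [51
[... 846 characters left out ...]
.6 49.3] 31.3
scene [272.9 155. ] 142 0.03 [ 468.3 -266.9] [ 468.  -267.3] [31.4 46.4] 1.7
scene [299.7 131.4] 150 0.03 [ 361.4 -317.5] [ 361.2 -317.7] [51.8 35.1] 47.8
scene [126.2 103.2] 97 0.03 [ 715.  -654.6] [ 715.1 -654.1] [44.3 37.2] 82.0
scene [51.6 74.8] 2429 0.008 [ 859.5 -941.4] [ 847.3 -937.8] [148.5 325.1] 84.7
 box px [[-6.300000190734863, 75.0], [105.5999984741211, 47.099998474121094], [111.69999694824219, 71.30000305175781], [-0.30000001192092896, 99.19999694824219]] [[1011.7, -1021.9], [669.0, -1032.3], [695.1, -876.4], [1016.1, -877.7]]
[[106.9, 55.1], [-0.4, 73.6], [-0.4, 98.9], [109.6, 71.6]]
scene [241.5  33.4] 632 0.008 [ 236.8 -909.8] [ 225.8 -914.4] [ 78.5 256. ] 89.3
```

```bash
cat >> h.py <<'E'
def plan(target,yaw,pos=None,rot=None):
    "target TCP mm, yaw = world angle (deg) of jaw axis (mod 180); prints full row from the current measured pose"
    o=robot.get_obs(); p=o['position'] if pos is None else np.array(pos); q=R.from_quat(o['tool_rot'] if rot is None else rot)
    A=q.as_matrix(); cur=np.degrees(np.arctan2(A[1,2],A[0,2]))
    d=(yaw-cur+90)%180-90
    # target: tool y straight down, z at cur+d
    a=np.radians(cur+d); z=np.array([np.cos(a),np.sin(a),0]); y=np.array([0,0,-1.]); x=np.cross(y,z)
    Rt=np.c_[x,y,z]; rv=R.from_matrix(A.T@Rt).as_rotvec()/np.pi
    s=A.T@(np.array(target)/1000-p)/0.5
    print('t',round(o['time'],2),'pos',np.round(p*1000,1),'jaw yaw',round(cur,2),'tooly',np.round(A[:,1],3),'w',round(o['grip_width']*1000,1),'F',np.round(o['ft_force'],1),'q6',round(o['q'][5],2))
    print('shift',np.round(s,4).tolist(),'turn',np.round(rv,4).tolist(), 'mm',round(np.linalg.norm(s)*500),'deg',round(d,1))
E
python3 - <<'E'
from h import *
plan([385,175,235],90)
plan([592.5,-249,100],1.8)
print(onz('scene',[318.7,308.8],.038))
t=cv2.imread('pics/top0.png');
E
```

```text
t 0.1 pos [177.1 598.7 235.7] jaw yaw 73.51 tooly [-0.001 -0.002 -1.   ] w 87.4 F [0.  0.6 0.1] q6 -0.18
shift [0.6393, 0.0025, -0.6946] turn [0.0006, -0.0916, -0.0002] mm 472 deg 16.5
t 0.1 pos [177.1 598.7 235.7] jaw yaw 73.51 tooly [-0.001 -0.002 -1.   ] w 87.4 F [0.  0.6 0.1] q6 -0.18
shift [1.278, 0.2736, -1.3894] turn [0.0006, 0.3984, 0.0003] mm 954 deg -71.7
[[0.6117776  0.16736043 0.038     ]]
```

```bash
python3 -m crank '[[0.64,0,-0.69,0,0.2,0,1],[0.64,0,-0.69,0,0.2,0,1],[0.64,0,-0.69,0,0.2,0,1],[0.64,0,-0.69,0,0.2,0,1],[0.64,0,-0.69,0,0.2,0,1],[0.64,0,-0.69,0,0.2,0,1],[0.64,0,-0.69,0,0.2,0,1],[0.64,0,-0.69,0,0.2,0,1]]' 20
python3 - <<'E'
from h import *
plan([592.5,-249,100],1.8)
E
```

```text
time: 1.1
position: [0.3872, 0.1752, 0.2365]
tool_rot: [0.634, -0.314, 0.314, -0.634]
ft_force: [-0.6, -0.0, 0.1]
grip_width: 0.0873
t 1.1 pos [387.2 175.2 236.5] jaw yaw 37.34 tooly [ 0. -0. -1.] w 87.3 F [-0.6 -0.   0.1] q6 -0.49
shift [0.9234, 0.2733, -0.1882] turn [-0.0, 0.1975, 0.0001] mm 491 deg -35.5
```

```bash
python3 -m crank '[[0.92,0.27,-0.188,0,0.1975,0,1],[0.92,0.27,-0.188,0,0.1975,0,1],[0.92,0.27,-0.188,0,0.1975,0,1],[0.92,0.27,-0.188,0,0.1975,0,1],[0.92,0.27,-0.188,0,0.1975,0,1],[0.92,0.27,-0.188,0,0.1975,0,1],[0.92,0.27,-0.188,0,0.1975,0,1],[0.92,0.27,-0.188,0,0.1975,0,1],[0.92,0.27,-0.188,0,0.1975,0,1]]' 20
python3 - <<'E'
from h import *
im=vision.camera('top'); crop(im,290,130,450,280,5,'t1.png')
im=vision.camera('scene'); crop(im,170,90,370,220,4,'s1.png')
plan([592.5,-249,17],1.8)
E
```

```text
time: 2.22
position: [0.5927, -0.2483, 0.0998]
tool_rot: [0.508, -0.492, 0.493, -0.507]
ft_force: [0.1, -0.1, -0.2]
grip_width: 0.0868
t 2.33 pos [ 590.9 -244.2  100.6] jaw yaw 1.9 tooly [-0.002  0.002 -1.   ] w 86.8 F [-0.7  0.4 -0.6] q6 -0.6
shift [0.0099, 0.1672, 0.0033] turn [0.0007, 0.0006, -0.0006] mm 84 deg -0.1
```

View pics/t1.png

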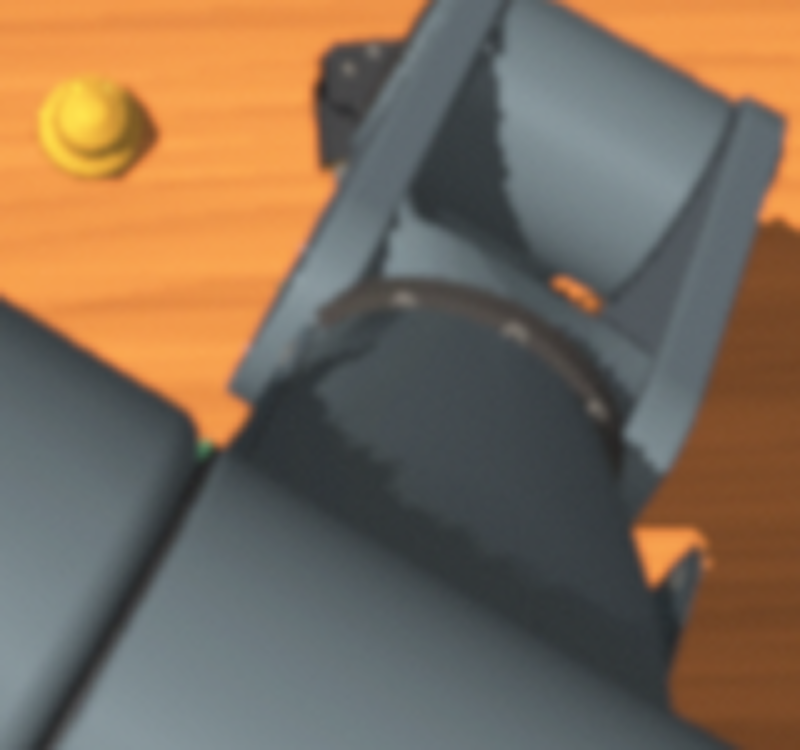

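View pics/s1.png

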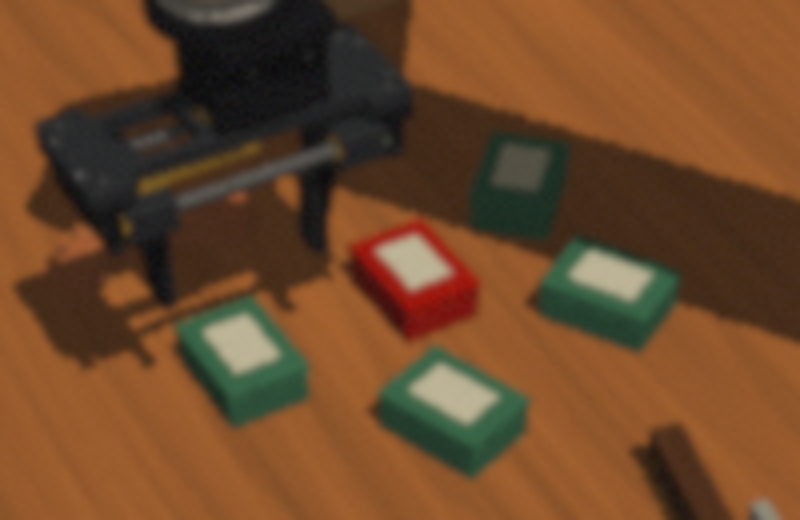

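```bash
python3 -m crank '[[0,0.08,0,0,0,0,1],[0,0.14,0,0,0,0,1],[0,0.14,0,0,0,0,1],[0,0.14,0,0,0,0,1]]' 20
python3 - <<'E'
from h import *
plan([592.5,-249,17],1.8)
E
```

```text
time: 2.82
position: [0.5923, -0.2438, 0.0328]
tool_rot: [-0.509, 0.491, -0.491, 0.509]
ft_force: [0.4, -0.7, 0.3]
grip_width: 0.0871
t 2.83 pos [ 592.3 -243.8   32.8] jaw yaw 2.02 tooly [ 0.001 -0.001 -1.   ] w 87.1 F [ 0.4 -0.7  0.3] q6 -0.6
shift [0.0104, 0.0317, 0.0] turn [-0.0003, 0.0012, 0.0002] mm 17 deg -0.2
```

```bash
python3 -m crank '[[0.0104,0.016,0,0,0,0,1],[0.0104,0.031,0,0,0,0,1],[0.0104,0.031,0,0,0,0,1],[0.0104,0.031,0,0,0,0,-1],[0.0104,0.031,0,0,0,0,-1],[0.0104,0.031,0,0,0,0,-1],[0.0104,0.031,0,0,0,0,-1],[0.0104,0.031,0,0,0,0,-1]]' 20
python3 - <<'E'
from h import *
plan([592.5,-249,100],1.8)
E
```

```text
time: 3.82
position: [0.5923, -0.2498, 0.0162]
tool_rot: [-0.508, 0.491, -0.492, 0.509]
ft_force: [1.1, 0.3, 0.5]
grip_width: 0.0538
t 3.83 pos [ 592.3 -249.8   16.2] jaw yaw 1.96 tooly [ 0.001 -0.    -1.   ] w 53.8 F [1.1 0.3 0.5] q6 -0.61
shift [-0.0015, -0.1676, 0.0006] turn [-0.0002, 0.0009, 0.0001] mm 84 deg -0.2
```

Run:
```python
from h import *
plan([611.0,166.6,140],-7.0)
```

```text
t 3.83 pos [ 592.3 -249.8   16.2] jaw yaw 1.96 tooly [ 0.001 -0.    -1.   ] w 53.8 F [1.1 0.3 0.5] q6 -0.61
shift [-0.8309, -0.2478, 0.066] turn [-0.0002, 0.0498, 0.0001] mm 435 deg -9.0
```

```bash
python3 -m crank '[[0,-0.1,0,0,0,0,-1],[-0.1,-0.2,0.01,0,0.01,0,-1],[-0.22,-0.248,0.02,0,0.02,0,-1],[-0.831,-0.248,0.066,0,0.05,0,-1],[-0.831,-0.248,0.066,0,0.05,0,-1],[-0.831,-0.248,0.066,0,0.05,0,-1],[-0.831,-0.248,0.066,0,0.05,0,-1],[-0.831,-0.248,0.066,0,0.05,0,-1],[-0.831,-0.248,0.066,0,0.05,0,-1],[-0.831,-0.248,0.066,0,0.05,0,-1]]' 20
python3 - <<'E'
from h import *
plan([611.0,166.6,70],-7.0)
E
```

```text
time: 5.08
position: [0.6099, 0.1668, 0.1394]
tool_rot: [-0.469, 0.53, -0.529, 0.468]
ft_force: [-0.1, -0.9, -2.7]
grip_width: 0.0541
t 5.08 pos [609.9 166.8 139.4] jaw yaw -6.95 tooly [-0.002 -0.001 -1.   ] w 54.1 F [-0.1 -0.9 -2.7] q6 0.21
shift [0.0, 0.1388, 0.0024] turn [0.0005, 0.0003, 0.0003] mm 69 deg -0.1
```

```bash
python3 -m crank '[[0,0.07,0,0,0,0,-1],[0,0.138,0,0,0,0,-1],[0,0.138,0,0,0,0,-1],[0,0.138,0,0,0,0,-1]]' 20
python3 - <<'E'
from h import *
im=vision.camera('top'); crop(im,130,110,290,260,5,'t2.png')
im=vision.camera('scene'); crop(im,220,220,420,370,4,'s2.png');cv2.imwrite('pics/s2full.png',im)
plan([611.0,166.6,55],-7.0)
E
```

```text
time: 5.58
position: [0.6116, 0.1654, 0.0718]
tool_rot: [0.468, -0.53, 0.53, -0.468]
ft_force: [0.5, 0.2, -2.0]
grip_width: 0.0538
t 5.67 pos [612.2 166.1  72.7] jaw yaw -7.1 tooly [ 0.003  0.    -1.   ] w 53.7 F [ 0.5 -0.4 -1.7] q6 0.21
shift [-0.0007, 0.0355, -0.0026] turn [-0.001, -0.0005, -0.0002] mm 18 deg 0.1
```

View pics/s2.png

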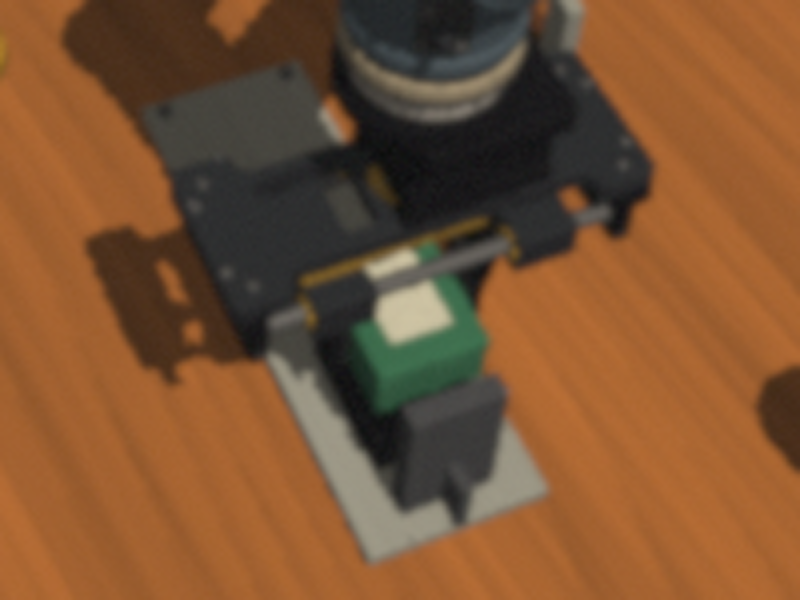

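View pics/t2.png

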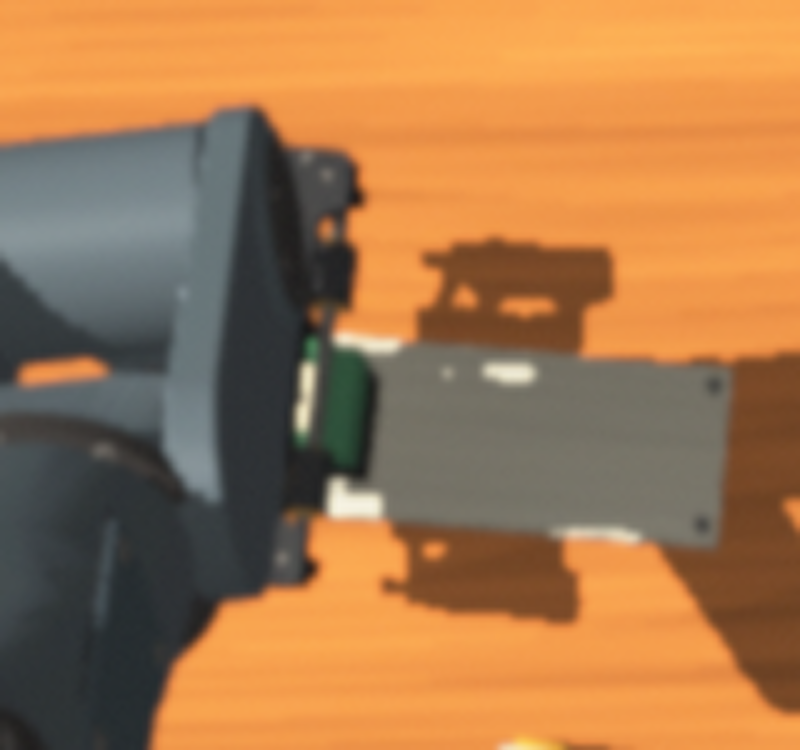

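```bash
python3 -m crank '[[0,0.015,-0.001,0,0,0,-1],[0,0.028,-0.001,0,0,0,-1],[0,0.032,-0.001,0,0,0,-1],[0,0.032,-0.001,0,0,0,-1],[0,0.032,-0.001,0,0,0,-1]]' 20
python3 - <<'E'
from h import *
plan([611.0,166.6,54.2],-7.0)
E
```

```text
time: 6.3
position: [0.6104, 0.1669, 0.0551]
tool_rot: [0.468, -0.53, 0.53, -0.468]
ft_force: [0.2, 0.6, -2.4]
grip_width: 0.054
t 6.3 pos [610.4 166.9  55.1] jaw yaw -7.03 tooly [ 0.  0. -1.] w 54.0 F [ 0.2  0.6 -2.4] q6 0.21
shift [0.0003, 0.0018, 0.0013] turn [-0.0001, -0.0002, -0.0] mm 1 deg 0.0
```

```bash
python3 -m crank '[[0,0.002,0.001,0,0,0,-1],[0,0.0035,0.001,0,0,0,-1],[0,0.0035,0.001,0,0,0,-1]]' 20
python3 - <<'E'
from h import *
plan([611.0,166.6,54.2],-7.0)
E
```

```text
time: 6.68
position: [0.611, 0.1668, 0.0542]
tool_rot: [0.468, -0.53, 0.53, -0.469]
ft_force: [-1.0, -0.8, 4.9]
grip_width: 0.0536
t 6.67 pos [611.  166.8  54.2] jaw yaw -7.04 tooly [ 0.001  0.    -1.   ] w 53.6 F [-1.  -0.8  4.9] q6 0.21
shift [0.0003, -0.0001, 0.0] turn [-0.0002, -0.0002, -0.0001] mm 0 deg 0.0
```

```bash
python3 -m crank '[[0,0,0,0,0,0,0.6],[0,0,0,0,0,0,0.6],[0,0.01,0,0,-0.002,0,0.6],[0,0.024,0.001,0,-0.003,0,0.6],[0,0.024,0.001,0,-0.003,0,0.6],[0,0.024,0.001,0,-0.003,0,-1],[0,0.024,0.001,0,-0.003,0,-1],[0,0.024,0.001,0,-0.003,0,-1],[0,0.024,0.001,0,-0.003,0,-1]]' 8
python3 - <<'E'
from h import *
plan([611.0,166.6,54.2],-7.0)
E
```

```text
time: 7.8
position: [0.6113, 0.1667, 0.0414]
tool_rot: [0.471, -0.528, 0.528, -0.471]
ft_force: [0.5, -0.6, 0.5]
grip_width: 0.054
t 7.8 pos [611.3 166.7  41.4] jaw yaw -6.5 tooly [ 0.  0. -1.] w 54.0 F [ 0.5 -0.6  0.5] q6 0.2
shift [0.0002, -0.0255, -0.0005] turn [-0.0, 0.0028, -0.0] mm 13 deg -0.5
```

```bash
python3 -m crank '[[0,0,0,0,0,0,0.6],[0,0,0,0,0,0,0.6],[0,-0.06,0,0,0,0,0.6],[0,-0.17,0,0,0,0,0.6]]' 8
python3 - <<'E'
from h import *
im=vision.camera('scene'); cv2.imwrite('pics/s3full.png',im);crop(im,220,220,420,370,4,'s3.png')
plan([467.3,-266.7,100],1.8)
E
```

```text
time: 8.3
position: [0.6094, 0.1664, 0.1248]
tool_rot: [-0.473, 0.529, -0.526, 0.469]
ft_force: [0.3, 0.8, 1.0]
grip_width: 0.0693
t 8.35 pos [614.9 167.2 134. ] jaw yaw -6.49 tooly [ 0.01   0.001 -1.   ] w 69.3 F [ 1.8 -0.9  4.3] q6 0.2
shift [0.8957, 0.0642, -0.196] turn [-0.0033, -0.046, -0.0005] mm 460 deg 8.3
```

View pics/s3.png

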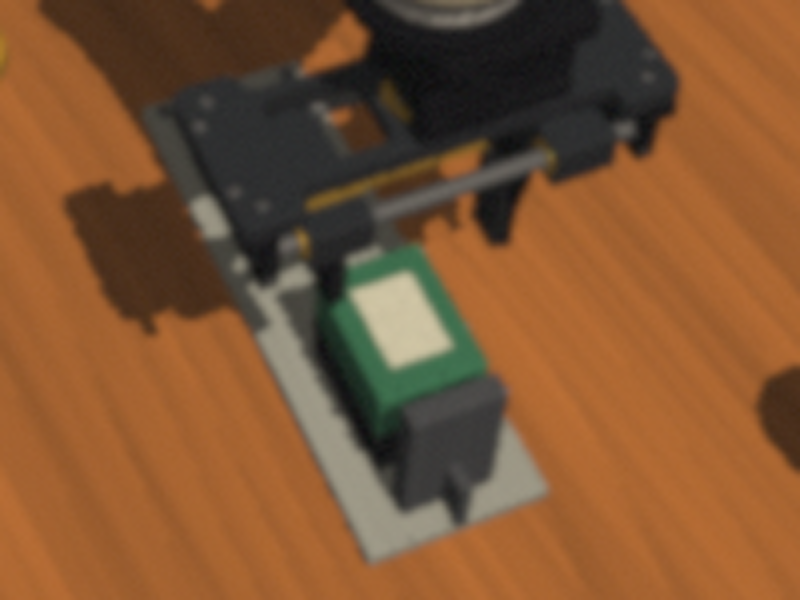

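```bash
python3 -m crank '[[0.896,0.0,-0.19,0,-0.046,0,0.8],[0.896,0,-0.19,0,-0.046,0,0.8],[0.896,0,-0.19,0,-0.046,0,0.8],[0.896,0.05,-0.19,0,-0.046,0,0.8],[0.896,0.05,-0.19,0,-0.046,0,0.8],[0.896,0.05,-0.19,0,-0.046,0,0.8],[0.896,0.05,-0.19,0,-0.046,0,0.8],[0.896,0.05,-0.19,0,-0.046,0,0.8],[0.896,0.1,-0.19,0,-0.046,0,0.8],[0.896,0.1,-0.19,0,-0.046,0,0.8]]' 20
python3 - <<'E'
from h import *
plan([467.3,-266.7,30],1.8)
E
```

```text
time: 9.6
position: [0.465, -0.2674, 0.0751]
tool_rot: [0.507, -0.494, 0.491, -0.507]
ft_force: [-0.3, -0.3, 0.3]
grip_width: 0.0782
t 9.6 pos [ 465.  -267.4   75.1] jaw yaw 1.72 tooly [-0.003  0.002 -1.   ] w 78.2 F [-0.3 -0.3  0.3] q6 -0.76
shift [-0.001, 0.0902, 0.0049] turn [0.0008, -0.0004, -0.0008] mm 45 deg 0.1
```

```bash
python3 -m crank '[[-0.001,0.05,0.003,0,0,0,0.8],[-0.001,0.09,0.003,0,0,0,0.8],[-0.001,0.09,0.003,0,0,0,0.8],[-0.001,0.09,0.003,0,0,0,0.8]]' 20
python3 - <<'E'
from h import *
plan([467.3,-266.7,17],1.8)
E
```

```text
time: 10.1
position: [0.4683, -0.2672, 0.0322]
tool_rot: [-0.508, 0.491, -0.492, 0.508]
ft_force: [0.1, -0.1, -0.7]
grip_width: 0.0783
t 10.1 pos [ 468.3 -267.2   32.2] jaw yaw 1.82 tooly [ 0.001 -0.001 -1.   ] w 78.3 F [ 0.1 -0.1 -0.7] q6 -0.76
shift [-0.0011, 0.0304, -0.002] turn [-0.0003, 0.0001, 0.0003] mm 15 deg -0.0
```

```bash
python3 -m crank '[[-0.001,0.02,-0.001,0,0,0,0.8],[-0.001,0.031,-0.001,0,0,0,0.8],[-0.001,0.031,-0.001,0,0,0,0.8],[-0.001,0.031,-0.001,0,0,0,-1],[-0.001,0.031,-0.001,0,0,0,-1],[-0.001,0.031,-0.001,0,0,0,-1],[-0.001,0.031,-0.001,0,0,0,-1],[-0.001,0.031,-0.001,0,0,0,-1]]' 20
python3 - <<'E'
from h import *
plan([611.3,167,170],-6.5)
E
```

```text
time: 11.1
position: [0.4673, -0.2668, 0.0159]
tool_rot: [-0.508, 0.492, -0.492, 0.508]
ft_force: [-0.2, 0.3, 1.0]
grip_width: 0.054
t 11.1 pos [ 467.3 -266.8   15.9] jaw yaw 1.78 tooly [ 0. -0. -1.] w 54.0 F [-0.2  0.3  1. ] q6 -0.76
shift [-0.8582, -0.3083, 0.315] turn [-0.0001, 0.046, 0.0001] mm 482 deg -8.3
```

Run:
```python
from h import *
im=cv2.imread('pics/s3full.png')
u=cv2.resize(im,None,fx=4,fy=4,interpolation=cv2.INTER_CUBIC); h=cv2.cvtColor(u,cv2.COLOR_BGR2HSV)
w=cv2.inRange(h,(0,0,110),(180,110,255))
cs,_=cv2.findContours(w,cv2.RETR_LIST,cv2.CHAIN_APPROX_NONE)
for c in cs:
    a=cv2.contourArea(c)/16
    if not 150<a<700: continue
    p=(c[:,0,:]+.5)/4-.5; m=cv2.moments(c); px=(np.array([m['m10'],m['m01']])/m['m00']+.5)/4-.5
    r=cv2.minAreaRect((onz('scene',p,.068)[:,:2]*1000).astype(np.float32))
    print(np.round(px,1),round(a),np.round(onz('scene',px,.068)[0,:2]*1000,1),r)
```

```text
[321.5 300.3] 595 [610.1 170.4] ((609.1553344726562, 170.80838012695312), (64.31376647949219, 46.5306510925293), 82.99579620361328)
[336.2 215.5] 163 [470.    8.3] ((468.4444580078125, 3.6816482543945312), (36.71929931640625, 92.64456176757812), 68.72476196289062)
[127.1 106.3] 187 [ 727.7 -580.4] ((733.2291870117188, -579.2410888671875), (78.49520111083984, 53.93067932128906), 59.57394027709961)
```

Run:
```python
from h import *
for f,z,b in(('pics/s3full.png',.068,(321,300)),('pics/scene0.png',.038,(319,308))):
  im=cv2.imread(f)
  u=cv2.resize(im,None,fx=4,fy=4,interpolation=cv2.INTER_CUBIC); h=cv2.cvtColor(u,cv2.COLOR_BGR2HSV)
  for v in (130,140,150):
    w=cv2.inRange(h,(0,0,v),(180,90,255))
    cs,_=cv2.findContours(w,cv2.RETR_LIST,cv2.CHAIN_APPROX_NONE)
    for c in cs:
        a=cv2.contourArea(c)/16
        if not 100<a<700: continue
        p=(c[:,0,:]+.5)/4-.5; m=cv2.moments(c); px=(np.array([m['m10'],m['m01']])/m['m00']+.5)/4-.5
        if np.hypot(*(px-b))>15: continue
        r=cv2.minAreaRect((onz('scene',p,z)[:,:2]*1000).astype(np.float32))
        print(v,np.round(px,1),round(a),np.round(onz('scene',px,z)[0,:2]*1000,1),np.round(r[0],1),np.round(r[1],1),round(r[2],1))
```

```text
130 [319.9 299.5] 404 [611.8 167.5] [611.7 166.9] [48.  33.8] 83.0
140 [319.8 299.5] 377 [611.8 167.4] [611.7 167. ] [46.6 32.5] 83.0
150 [319.8 299.5] 353 [611.8 167.4] [611.7 167. ] [45.4 31.3] 83.1
130 [318.7 308.8] 302 [611.8 167.3] [611.6 167.1] [43.  29.4] 81.7
140 [318.7 308.8] 284 [611.8 167.3] [611.6 167.1] [42.  28.6] 81.7
150 [318.7 308.8] 264 [611.8 167.3] [611.6 167.3] [40.8 27.5] 82.0
```

```bash
python3 -m crank '[[0,-0.1,0,0,0,0,-1],[-0.08,-0.2,0.03,0,0.01,0,-1],[-0.2,-0.27,0.07,0,0.02,0,-1],[-0.858,-0.27,0.315,0,0.046,0,-1],[-0.858,-0.27,0.315,0,0.046,0,-1],[-0.858,-0.27,0.315,0,0.046,0,-1],[-0.858,-0.27,0.315,0,0.046,0,-1],[-0.858,-0.27,0.315,0,0.046,0,-1],[-0.858,-0.27,0.315,0,0.046,0,-1],[-0.858,-0.27,0.315,0,0.046,0,-1]]' 20
python3 - <<'E'
from h import *
plan([611.3,167.1,98],-6.5)
E
```

```text
time: 12.35
position: [0.6114, 0.1708, 0.1503]
tool_rot: [-0.472, 0.526, -0.526, 0.473]
ft_force: [0.2, -0.4, -2.0]
grip_width: 0.0537
t 12.35 pos [611.4 170.8 150.3] jaw yaw -6.21 tooly [ 0.001  0.001 -1.   ] w 53.7 F [ 0.2 -0.4 -2. ] q6 0.2
shift [0.0074, 0.1046, 0.0005] turn [-0.0002, 0.0016, -0.0003] mm 52 deg -0.3
```

```bash
python3 -m crank '[[0.003,0.06,0,0,0,0,-1],[0.003,0.104,0,0,0,0,-1],[0.003,0.104,0,0,0,0,-1],[0.003,0.104,0,0,0,0,-1]]' 20
python3 - <<'E'
from h import *
plan([611.3,167.1,86],-6.5)
E
```

```text
time: 12.85
position: [0.6113, 0.1648, 0.0993]
tool_rot: [0.471, -0.528, 0.528, -0.471]
ft_force: [0.5, 0.0, -1.7]
grip_width: 0.054
t 12.85 pos [611.3 164.8  99.3] jaw yaw -6.55 tooly [ 0. -0. -1.] w 54.0 F [ 0.5  0.  -1.7] q6 0.2
shift [-0.0046, 0.0265, -0.0004] turn [-0.0001, -0.0003, 0.0] mm 13 deg 0.0
```

```bash
python3 -m crank '[[-0.003,0.014,0,0,0,0,-1],[-0.004,0.026,0,0,0,0,-1],[-0.004,0.026,0,0,0,0,-1],[-0.004,0.026,0,0,0,0,-1]]' 20
python3 - <<'E'
from h import *
plan([611.3,167.1,83.9],-6.5)
E
```

```text
time: 13.35
position: [0.6113, 0.1675, 0.0858]
tool_rot: [0.471, -0.527, 0.528, -0.471]
ft_force: [-0.1, -0.3, -2.4]
grip_width: 0.0538
t 13.35 pos [611.3 167.5  85.8] jaw yaw -6.49 tooly [ 0. -0. -1.] w 53.8 F [-0.1 -0.3 -2.4] q6 0.2
shift [0.0009, 0.0039, 0.0001] turn [-0.0, 0.0001, 0.0] mm 2 deg -0.0
```

```bash
python3 -m crank '[[0.0005,0.002,0,0,0,0,-1],[0.0005,0.0045,0,0,0,0,-1],[0.0005,0.0045,0,0,0,0,-1]]' 20
python3 - <<'E'
from h import *
plan([611.3,167.1,83.9],-6.5)
E
```

```text
time: 13.72
position: [0.6114, 0.1672, 0.084]
tool_rot: [0.471, -0.527, 0.528, -0.471]
ft_force: [-0.5, 0.4, 0.3]
grip_width: 0.0541
t 13.72 pos [611.4 167.2  84. ] jaw yaw -6.5 tooly [ 0.  0. -1.] w 54.1 F [-0.5  0.4  0.3] q6 0.2
shift [0.0003, 0.0001, -0.0002] turn [-0.0001, -0.0, -0.0] mm 0 deg 0.0
```

Contact made. Release, lower around red and green, squeeze gently to even the sides, then open and lift.

```bash
python3 -m crank '[[0,0,0,0,0,0,0.6],[0,0,0,0,0,0,0.6],[0,0.01,0,0,0,0,0.6],[0,0.024,0,0,0,0,0.6],[0,0.024,0,0,0,0,0.6],[0,0.024,0,0,0,0,-1],[0,0.024,0,0,0,0,-1],[0,0.024,0,0,0,0,-1],[0,0.024,0,0,0,0,-1]]' 8; python3 -m crank '[[0,0,0,0,0,0,0.6],[0,0,0,0,0,0,0.6],[0,-0.06,0,0,0,0,0.6],[0,-0.12,0,0,0,0,0.6],[0.1,-0.12,0,0,0,0,0.6]]' 8
python3 - <<'E'
from h import *
im=vision.camera('scene'); cv2.imwrite('pics/s4full.png',im);crop(im,220,220,420,370,4,'s4.png')
plan([611.3,167,83.9],-6.5)
E
```

```text
time: 14.85
position: [0.6114, 0.1673, 0.0717]
tool_rot: [0.471, -0.527, 0.528, -0.471]
ft_force: [-0.8, 0.1, -0.4]
grip_width: 0.0539
time: 15.48
position: [0.6082, 0.1198, 0.1345]
tool_rot: [0.47, -0.525, 0.528, -0.474]
ft_force: [0.6, -1.1, -0.8]
grip_width: 0.0697
t 15.53 pos [605.8 112.2 133. ] jaw yaw -6.47 tooly [ 0.002 -0.004 -1.   ] w 69.1 F [-1.9 -3.  -1. ] q6 0.12
shift [-0.1106, 0.0977, -0.0017] turn [-0.0007, 0.0002, 0.0013] mm 74 deg -0.0
```

View pics/s4.png

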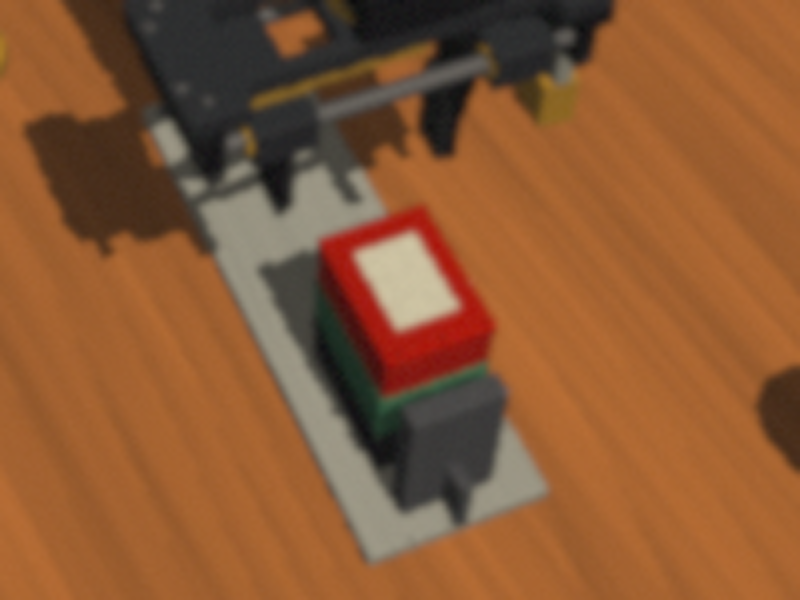

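Run:
```python
from h import *
t=cv2.imread('pics/top0.png'); s=cv2.imread('pics/scene0.png')
crop(t,222,245,302,290,10,'sqt.png'); crop(s,325,190,385,260,8,'sqs.png')
```

```text
(no output)
```

View pics/sqt.png

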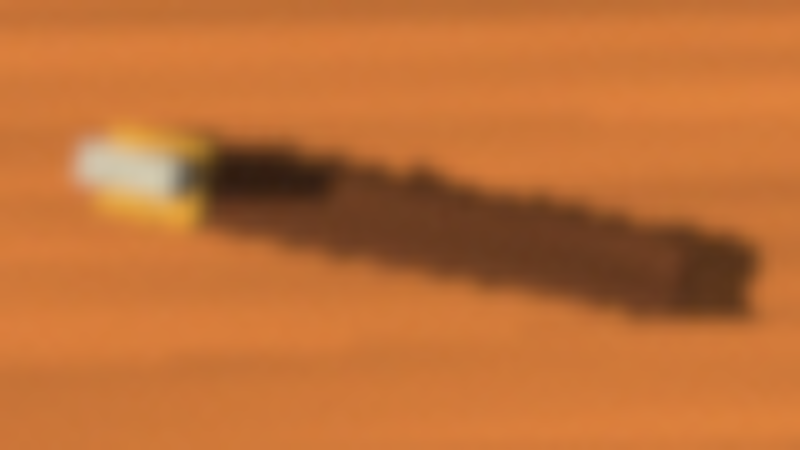

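View pics/sqs.png

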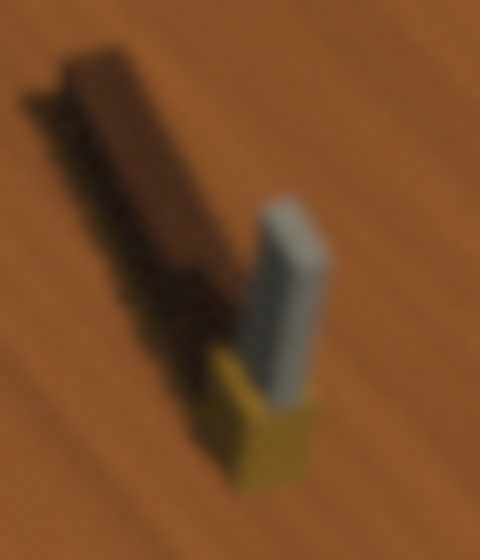

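Run:
```python
from h import *
T=lambda c:(np.array(c)+.5)/10-.5+np.array([222,245])
S=lambda c:(np.array(c)+.5)/8-.5+np.array([325,190])
pr=lambda l,P:print(l,np.round(P[:,:2]*1000,1).tolist())
pr('top blade L,R',onz('top',T([[72,160],[180,175]]),.087))
pr('sc blade top corners',onz('scene',S([[265,200],[293,196],[328,255],[298,268]]),.087))
pr('sc heel bottom',onz('scene',S([[240,490],[306,472]]),.0))
pr('sc brass top',onz('scene',S([[262,412],[315,398]]),.032))
pr('top stock end lit',onz('top',T([[685,230],[677,312]]),.032))
pr('top low edge',onz('top',T([[215,228],[640,312]]),.032))
pr('top brass corners',onz('top',T([[110,127],[212,137],[198,230],[92,212]]),.032))
pr('sc stock far end top',onz('scene',S([[65,65],[118,45]]),.032))
```

```text
top blade L,R [[443.2, 67.2], [439.2, 43.0]]
sc blade top corners [[442.1, 41.4], [435.0, 43.6], [439.4, 64.6], [448.6, 64.6]]
sc heel bottom [[451.9, 62.2], [432.9, 65.6]]
sc brass top [[450.5, 63.4], [435.6, 66.2]]
top stock end lit [[424.3, -71.0], [405.3, -68.5]]
top low edge [[427.9, 39.7], [405.5, -59.8]]
top brass corners [[452.3, 64.1], [449.2, 40.0], [427.5, 43.7], [432.5, 68.6]]
sc stock far end top [[423.9, -68.9], [406.3, -68.5]]
```

Run:
```python
from h import *
plan([425.5,-17,80],-12.2)
```

```text
t 15.53 pos [605.8 112.2 133. ] jaw yaw -6.47 tooly [ 0.002 -0.004 -1.   ] w 69.1 F [-1.9 -3.  -1. ] q6 0.12
shift [0.2969, 0.1064, -0.3295] turn [-0.0008, 0.0319, 0.0012] mm 228 deg -5.7
```

```bash
python3 -m crank '[[0.29,0.08,-0.33,0,0.032,0,0.2],[0.29,0.08,-0.33,0,0.032,0,0.2],[0.29,0.08,-0.33,0,0.032,0,0.2],[0.29,0.08,-0.33,0,0.032,0,0.2],[0.29,0.08,-0.33,0,0.032,0,0.2],[0.29,0.08,-0.33,0,0.032,0,0.2]]' 40
python3 - <<'E'
from h import *
im=vision.camera('scene'); cv2.imwrite('pics/s5full.png',im);crop(im,280,150,440,300,5,'s5.png')
plan([425.5,-17,40],-12.2)
E
```

```text
time: 16.27
position: [0.4269, -0.0081, 0.0918]
tool_rot: [0.443, -0.55, 0.551, -0.444]
ft_force: [0.6, -0.9, 0.7]
grip_width: 0.0522
t 16.32 pos [427.2  -8.   91.9] jaw yaw -12.24 tooly [ 0.003 -0.001 -1.   ] w 52.2 F [ 0.2 -1.  -0.5] q6 -0.07
shift [0.0184, 0.1037, 0.0001] turn [-0.001, -0.0002, 0.0] mm 53 deg 0.0
```

View pics/s5.png

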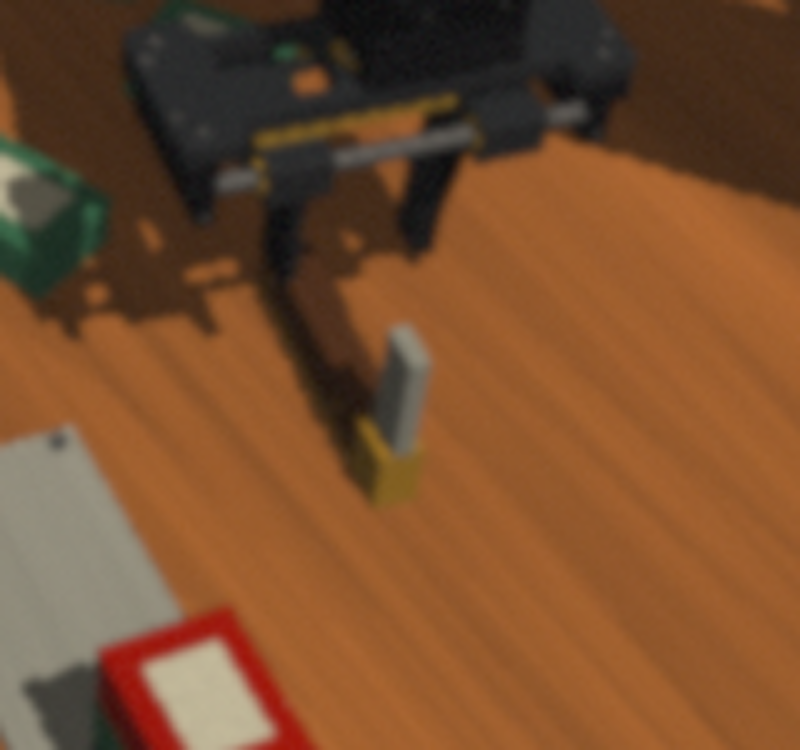

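```bash
python3 -m crank '[[0.018,0.06,0,0,0,0,0.2],[0.018,0.11,0,0,0,0,0.2],[0.018,0.125,0,0,0,0,0.2],[0.018,0.125,0,0,0,0,0.2],[0.018,0.125,0,0,0,0,0.2]]' 40
python3 - <<'E'
from h import *
plan([425.5,-17,17],-12.2)
E
```

```text
time: 16.95
position: [0.424, -0.0165, 0.0297]
tool_rot: [0.444, -0.55, 0.551, -0.444]
ft_force: [1.0, 0.5, 0.2]
grip_width: 0.0522
t 16.95 pos [424.  -16.5  29.7] jaw yaw -12.22 tooly [ 0.002 -0.    -1.   ] w 52.2 F [1.  0.5 0.2] q6 -0.09
shift [0.0003, 0.0253, 0.003] turn [-0.0005, -0.0001, 0.0] mm 13 deg 0.0
```

```bash
python3 -m crank '[[0,0.015,0.002,0,0,0,0.2],[0,0.025,0.002,0,0,0,0.2],[0,0.025,0.002,0,0,0,0.2],[0,0.025,0.002,0,0,0,-1],[0,0.025,0.002,0,0,0,-1],[0,0.025,0.002,0,0,0,-1],[0,0.025,0.002,0,0,0,-1],[0,0.025,0.002,0,0,0,-1]]' 45
python3 - <<'E'
from h import *
plan([425.5,-17,17],-12.2)
E
```

```text
time: 17.95
position: [0.4247, -0.017, 0.0166]
tool_rot: [0.444, -0.55, 0.551, -0.444]
ft_force: [0.9, -0.7, 1.0]
grip_width: 0.0198
t 17.95 pos [424.7 -17.   16.6] jaw yaw -12.24 tooly [ 0.001 -0.    -1.   ] w 19.8 F [ 0.9 -0.7  1. ] q6 -0.09
shift [-0.0003, -0.0007, 0.0015] turn [-0.0003, -0.0002, 0.0] mm 1 deg 0.0
```

Run:
```python
from h import *
plan([594.3,15.3,75],-6.5)
```

```text
t 17.95 pos [424.7 -17.   16.6] jaw yaw -12.24 tooly [ 0.001 -0.    -1.   ] w 19.8 F [ 0.9 -0.7  1. ] q6 -0.09
shift [-0.135, -0.1164, 0.3178] turn [-0.0003, -0.0319, 0.0001] mm 182 deg 5.7
```

```bash
python3 -m crank '[[0,-0.06,0,0,0,0,-1],[0,-0.115,0.02,0,0,0,-1],[-0.04,-0.115,0.12,0,-0.01,0,-1],[-0.09,-0.115,0.22,0,-0.02,0,-1],[-0.135,-0.115,0.318,0,-0.032,0,-1],[-0.135,-0.115,0.318,0,-0.032,0,-1],[-0.135,-0.115,0.318,0,-0.032,0,-1],[-0.135,-0.115,0.318,0,-0.032,0,-1]]' 45
python3 - <<'E'
from h import *
im=vision.camera('top'); cv2.imwrite('pics/t6full.png',im); crop(im,140,140,300,260,5,'t6.png')
im=vision.camera('scene'); cv2.imwrite('pics/s6full.png',im);crop(im,220,200,420,350,4,'s6.png')
plan([594.3,15.3,30],-6.5)
E
```

```text
time: 18.95
position: [0.5915, 0.0154, 0.0732]
tool_rot: [-0.472, 0.529, -0.527, 0.47]
ft_force: [-0.1, -0.4, -3.0]
grip_width: 0.0196
t 19.05 pos [592.4  15.2  73.7] jaw yaw -6.54 tooly [-0.002  0.    -1.   ] w 19.9 F [ 0.1 -0.4 -3.4] q6 -0.05
shift [-0.0006, 0.0875, 0.0039] turn [0.0007, -0.0002, -0.0] mm 44 deg 0.0
```

View pics/t6.png

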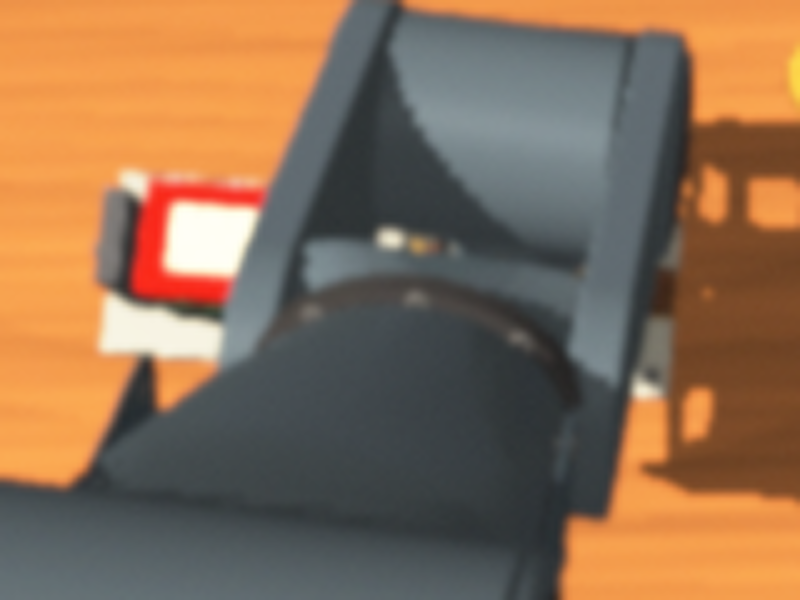

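View pics/s6.png

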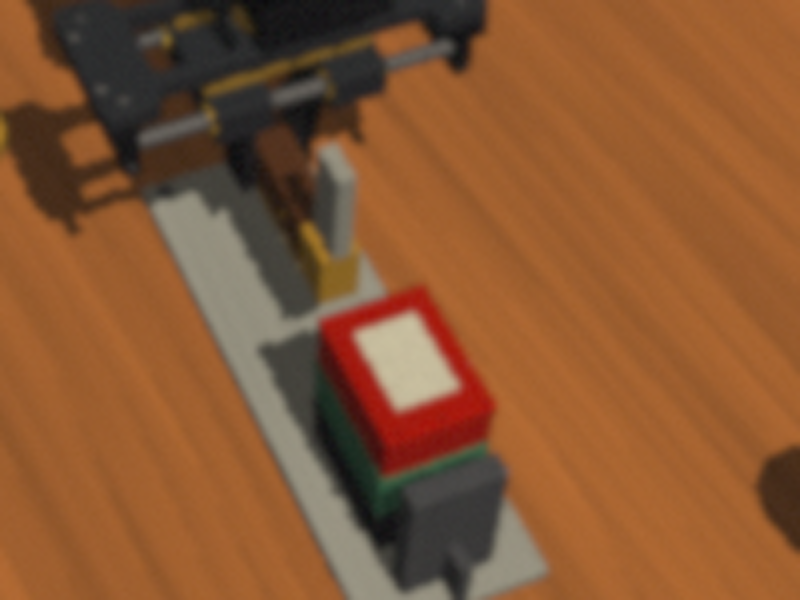

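```bash
python3 -m crank '[[0,0.05,0.002,0,0,0,-1],[0,0.084,0.002,0,0,0,-1],[0,0.084,0.002,0,0,0,-1],[0,0.084,0.002,0,0,0,-1]]' 45
python3 - <<'E'
from h import *
plan([594.3,15.3,25],-6.5)
E
```

```text
time: 19.55
position: [0.5952, 0.0152, 0.0323]
tool_rot: [0.471, -0.528, 0.528, -0.471]
ft_force: [0.1, 0.7, -3.3]
grip_width: 0.0194
t 19.55 pos [595.2  15.2  32.3] jaw yaw -6.51 tooly [ 0. -0. -1.] w 19.4 F [ 0.1  0.7 -3.3] q6 -0.05
shift [-0.0001, 0.0146, -0.0018] turn [-0.0001, -0.0001, -0.0] mm 7 deg 0.0
```

```bash
python3 -m crank '[[0,0.008,-0.001,0,0,0,-1],[0,0.014,-0.001,0,0,0,-1],[0,0.017,-0.001,0,0,0,-1],[0,0.017,-0.001,0,0,0,-1],[0,0.017,-0.001,0,0,0,-1]]' 45
python3 - <<'E'
from h import *
plan([596.6,35.2,24.6],-6.5)
E
```

```text
time: 20.18
position: [0.5946, 0.0153, 0.0247]
tool_rot: [0.471, -0.527, 0.528, -0.471]
ft_force: [-2.1, 0.6, 5.2]
grip_width: 0.0196
t 20.18 pos [594.6  15.3  24.7] jaw yaw -6.5 tooly [ 0. -0. -1.] w 19.6 F [-2.1  0.6  5.2] q6 -0.05
shift [-0.04, 0.0001, -0.0005] turn [-0.0001, 0.0, 0.0] mm 20 deg -0.0
```

```bash
python3 -m crank '[[-0.01,0,0,0,0,0,-1],[-0.02,0,0,0,0,0,-1],[-0.03,0,0,0,0,0,-1],[-0.04,0,0,0,0,0,-1],[-0.05,0,0,0,0,0,-1],[-0.05,0,0,0,0,0,-1]]' 45
python3 - <<'E'
from h import *
im=vision.camera('scene'); cv2.imwrite('pics/s7full.png',im);crop(im,220,200,420,350,4,'s7.png')
plan([596.6,35.2,24.6],-6.5)
E
```

```text
time: 20.92
position: [0.5989, 0.0394, 0.0247]
tool_rot: [0.47, -0.526, 0.529, -0.472]
ft_force: [0.7, -4.3, 5.3]
grip_width: 0.0199
t 20.98 pos [598.9  39.4  24.7] jaw yaw -6.48 tooly [ 0.004 -0.001 -1.   ] w 19.6 F [ 0.3 -3.   6. ] q6 -0.01
shift [0.0088, 0.0002, -0.0037] turn [-0.0012, 0.0001, 0.0002] mm 5 deg -0.0
```

View pics/s7.png

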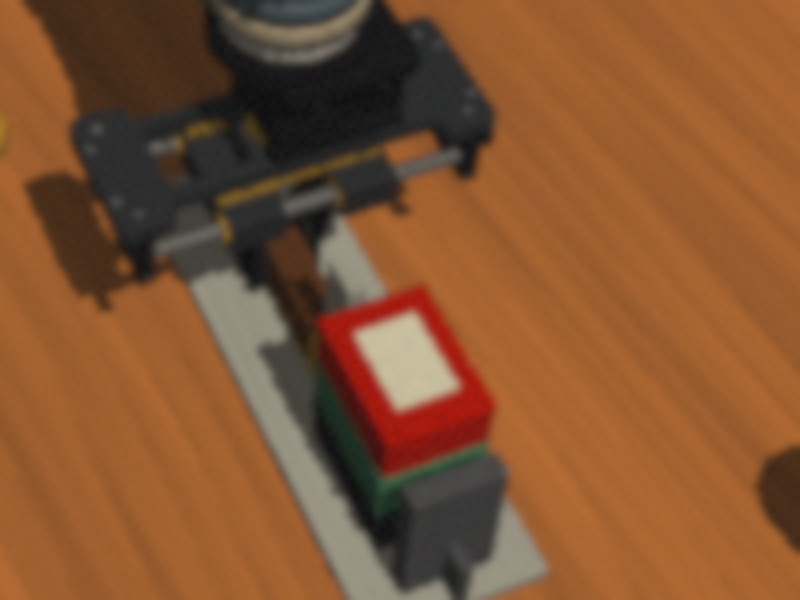

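```bash
python3 -m crank '[[-0.004,0,-0.001,0,0,0,-1],[-0.008,0,-0.001,0,0,0,-1],[-0.012,0,-0.001,0,0,0,-1],[-0.016,0,-0.001,0,0,0,-1],[-0.02,0,-0.001,0,0,0,-1],[-0.02,0,-0.001,0,0,0,-1]]' 45
python3 - <<'E'
from h import *
plan([598.6,58.9,24.6],-6.5)
E
```

```text
time: 21.72
position: [0.5993, 0.0479, 0.0247]
tool_rot: [0.471, -0.526, 0.529, -0.471]
ft_force: [-0.9, -8.7, 5.5]
grip_width: 0.0197
t 21.73 pos [599.3  47.9  24.7] jaw yaw -6.44 tooly [ 0.003 -0.003 -1.   ] w 19.7 F [-0.9 -8.7  5.5] q6 0.01
shift [-0.0217, 0.0001, -0.0039] turn [-0.001, 0.0003, 0.0008] mm 11 deg -0.1
```

```bash
python3 -m crank '[[-0.003,0,-0.001,0,0,0,-1],[-0.006,0,-0.001,0,0,0,-1],[-0.009,0,-0.001,0,0,0,-1],[-0.012,0,-0.001,0,0,0,-1],[-0.012,0,-0.001,0,0,0,-1]]' 45
python3 - <<'E'
from h import *
plan([598.6,58.9,24.6],-6.5)
E
python3 -m crank '[[-0.003,0,0,0,0,0,-1],[-0.006,0,0,0,0,0,-1],[-0.006,0,0,0,0,0,-1]]' 45
python3 - <<'E'
from h import *
im=vision.camera('scene'); cv2.imwrite('pics/s8full.png',im);crop(im,220,200,420,350,4,'s8.png')
plan([598.6,58.9,24.6],-6.5)
E
```

```text
time: 22.35
position: [0.5996, 0.0533, 0.0247]
tool_rot: [0.471, -0.526, 0.529, -0.471]
ft_force: [-0.8, -10.8, 6.0]
grip_width: 0.0196
t 22.35 pos [599.6  53.3  24.7] jaw yaw -6.43 tooly [ 0.003 -0.004 -1.   ] w 19.6 F [ -0.8 -10.8   6. ] q6 0.02
shift [-0.0108, 0.0001, -0.0033] turn [-0.0011, 0.0004, 0.001] mm 6 deg -0.1
time: 22.72
position: [0.5999, 0.0563, 0.0247]
tool_rot: [0.471, -0.526, 0.529, -0.471]
ft_force: [-1.3, -9.8, 6.1]
grip_width: 0.0197
t 22.77 pos [599.9  56.2  24.7] jaw yaw -6.44 tooly [ 0.003 -0.004 -1.   ] w 19.8 F [ -1.  -11.    6.3] q6 0.03
shift [-0.005, 0.0002, -0.0033] turn [-0.001, 0.0004, 0.0011] mm 3 deg -0.1
```

View pics/s8.png

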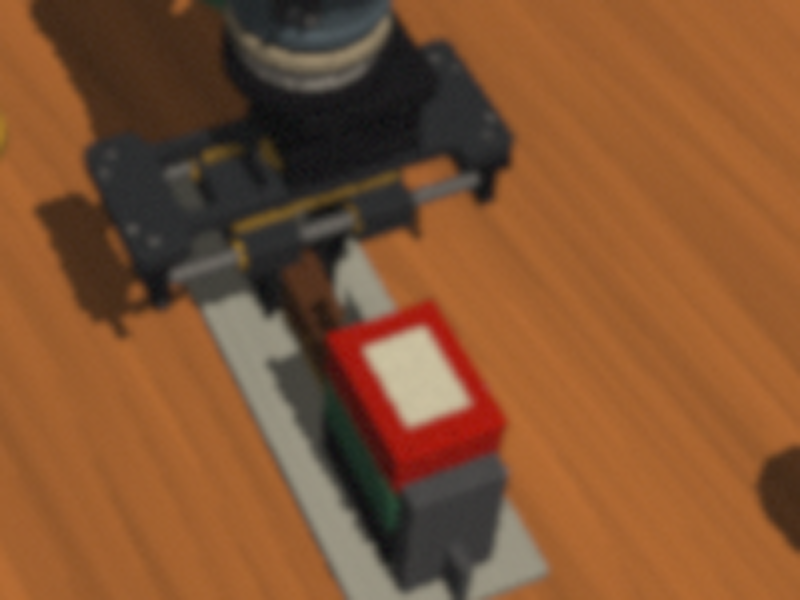

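```bash
python3 -m crank '[[-0.003,0,-0.001,0,0,0,-1],[-0.006,0,-0.001,0,0,0,-1],[-0.008,0,-0.001,0,0,0,-1],[-0.008,0,-0.001,0,0,0,-1]]' 50
python3 - <<'E'
from h import *
plan([598.6,58.9,24.6],-6.5)
print(robot.get_obs()['moment'])
E
```

```text
time: 23.28
position: [0.5999, 0.0589, 0.0247]
tool_rot: [0.472, -0.525, 0.529, -0.471]
ft_force: [-1.2, -16.1, 6.4]
grip_width: 0.0199
t 23.27 pos [599.9  58.9  24.7] jaw yaw -6.41 tooly [ 0.003 -0.006 -1.   ] w 19.9 F [ -1.2 -16.1   6.4] q6 0.03
shift [0.0003, 0.0002, -0.0027] turn [-0.0011, 0.0005, 0.0017] mm 1 deg -0.1
[-2.40383168e+00  3.07346335e-01  8.12841809e-04]
```

```bash
python3 -m crank '[[-0.002,0.001,-0.001,-0.0005,0,0.001,-1],[-0.003,0.001,-0.001,-0.001,0,0.002,-1],[-0.004,0.001,-0.001,-0.001,0,0.002,-1],[-0.004,0.001,-0.001,-0.001,0,0.002,-1]]' 50
python3 - <<'E'
from h import *
plan([598.6,58.9,24.6],-6.5)
print(robot.get_obs()['moment'])
E
```

```text
time: 23.78
position: [0.6, 0.059, 0.0246]
tool_rot: [0.472, -0.526, 0.528, -0.471]
ft_force: [-2.6, -22.3, 8.9]
grip_width: 0.02
t 23.77 pos [600.   59.   24.6] jaw yaw -6.35 tooly [ 0.001 -0.002 -1.   ] w 20.0 F [ -2.6 -22.3   8.9] q6 0.03
shift [0.0004, 0.0001, -0.0027] turn [-0.0003, 0.0008, 0.0005] mm 1 deg -0.2
[-3.62397486  0.41711179 -0.08463984]
```

Run:
```python
from h import *
im=vision.camera('scene'); cv2.imwrite('pics/s9full.png',im);crop(im,260,240,360,360,6,'s9.png')
im=vision.camera('top'); crop(im,140,150,260,240,6,'t9.png');cv2.imwrite('pics/t9full.png',im)
plan([598.6,58.9,24.6],-6.5)
```

```text
t 23.88 pos [600.   58.9  24.7] jaw yaw -6.35 tooly [ 0.001 -0.002 -1.   ] w 20.0 F [ -2.1 -21.    8.4] q6 0.03
shift [0.0004, 0.0001, -0.0027] turn [-0.0003, 0.0008, 0.0005] mm 1 deg -0.1
```

View pics/s9.png

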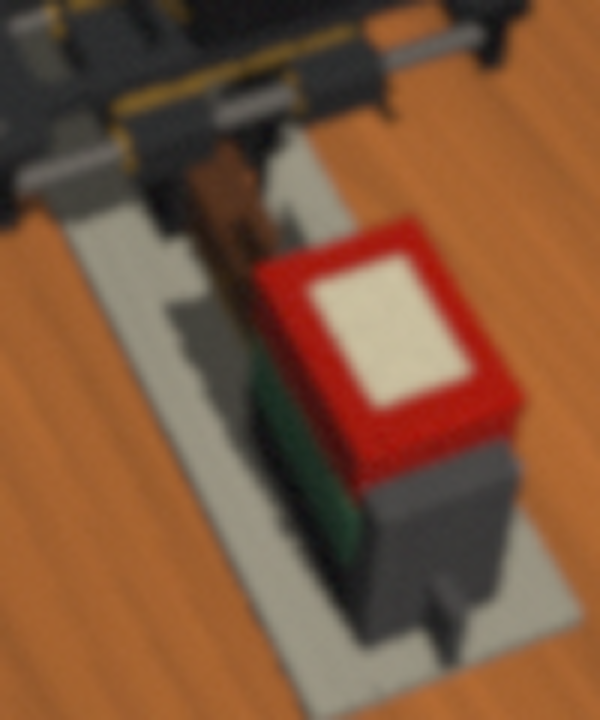

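View pics/t9.png

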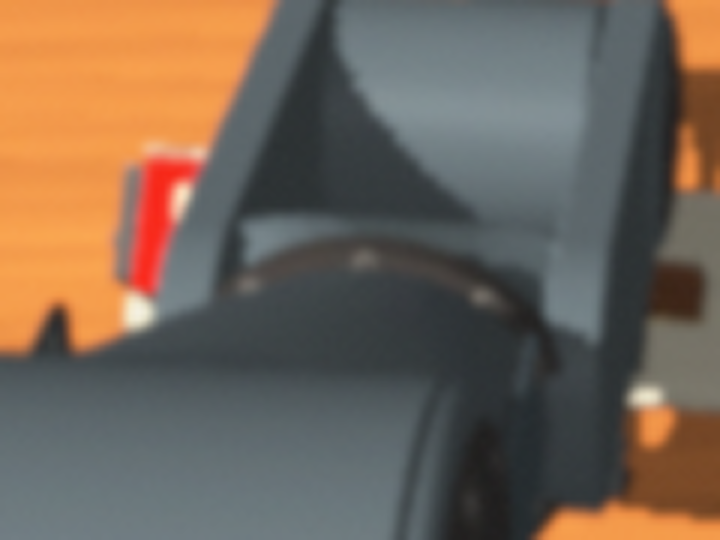

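View pics/s9full.png

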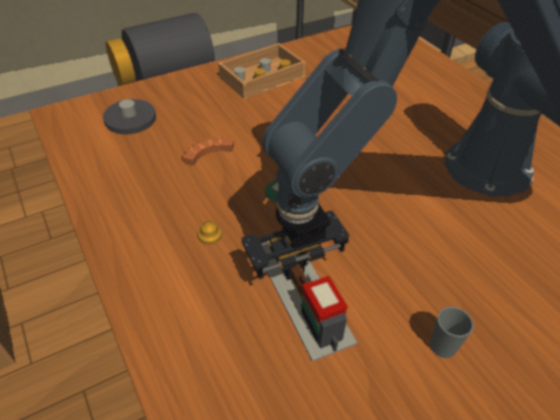

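```bash
python3 -m crank '[[-0.0005,0.001,0,0,0,0.0006,-1],[-0.0005,0.001,0,0,0,0.0006,-1],[-0.0005,0.001,0,0,0,0.0006,-1],[-0.0005,0.001,0,0,0,0.0006,-1],[-0.0005,0.001,0,0,0,0.0006,-1],[-0.0005,0.001,0,0,0,0.0006,-1]]' 50
python3 - <<'E'
from h import *
plan([598.6,58.9,24.6],-6.5)
o=robot.get_obs(); print(o['moment'],o['joint_velocities'])
a=cv2.imread('pics/s9full.png'); b=cv2.imread('pics/scene0.png')
# bystanders: centroid compare
for nm,(x0,y0,x1,y1) in dict(cap=(190,215,230,250),cup=(425,300,480,365),gear=(175,130,240,168)).items():
    print(nm,np.abs(a[y0:y1,x0:x1].astype(int)-b[y0:y1,x0:x1]).mean().round(1))
E
```

```text
time: 24.62
position: [0.6, 0.059, 0.0247]
tool_rot: [0.471, -0.527, 0.527, -0.472]
ft_force: [-3.0, -22.3, 11.7]
grip_width: 0.0197
t 24.62 pos [600.   59.   24.7] jaw yaw -6.34 tooly [ 0.001 -0.    -1.   ] w 19.7 F [ -3.  -22.3  11.7] q6 0.02
shift [0.0005, 0.0001, -0.0027] turn [-0.0004, 0.0009, 0.0] mm 1 deg -0.2
[-3.7708321   0.56477892 -0.14870093] [-0.0003995  -0.00076073  0.00033745  0.00048767  0.00152685  0.00088113]
cap 14.9
cup 12.2
gear 15.2
```

Run:
```python
from h import *
from scipy import ndimage
a=cv2.imread('pics/s9full.png'); b=cv2.imread('pics/scene0.png')
for nm,(x0,y0,x1,y1) in dict(cap=(190,215,230,250),cup=(425,300,480,365),gear=(175,130,240,168)).items():
    g=[cv2.cvtColor(i[y0:y1,x0:x1],cv2.COLOR_BGR2GRAY).astype(np.float32) for i in(a,b)]
    print(nm,np.round(cv2.phaseCorrelate(*g,cv2.createHanningWindow(g[0].shape[::-1],cv2.CV_32F)),2) if 0 else cv2.phaseCorrelate(*g))
u=cv2.resize(a,None,fx=4,fy=4,interpolation=cv2.INTER_CUBIC); h=cv2.cvtColor(u,cv2.COLOR_BGR2HSV)
w=cv2.inRange(h,(0,0,140),(180,90,255))
for c in cv2.findContours(w,cv2.RETR_LIST,cv2.CHAIN_APPROX_NONE)[0]:
    p=(c[:,0,:]+.5)/4-.5
    if cv2.contourArea(c)/16>100 and np.hypot(*(p.mean(0)-(325,295)))<15:
        print(cv2.minAreaRect((onz('scene',p,.098)[:,:2]*1000).astype(np.float32)))
```

```text
cap ((0.01861872816782295, -0.009595626874485674), 1.0905803435378605)
cup ((-0.004069160796465354, -0.005503188871117004), 0.999014511373308)
gear ((0.06177884177104431, -0.021936897197036842), 0.9423332363367081)
((612.2129516601562, 178.66778564453125), (43.678951263427734, 29.701160430908203), 83.5670394897461)
```

Run:
```python
from h import *
print(robot.hand_in()); o=robot.get_obs(); print(o['time'],o['position'],o['ft_force'],o['grip_width'])
```

```text
the job is handed in; nothing more can be done
None
the job is handed in; nothing more can be done
```

The job is handed in at about 24.6 s, with the arm still holding the try square pressed against the tins.

**Stacking:** I took the farthest green tin, at top-camera pixel (362,197), and set it on the black tin. The red tin went on top of that. I let go of each one and evened the sides with a light squeeze.

**Pressing:** I took the square by its stock at the grip point, lowered it onto the plate along the middle, and pushed the column about 11 mm.
- **Against the stop:** with a further 2 mm of push commanded, the square moved only 0.1 mm, and the push rose to about 22 N. It still read 22 N along the plate and about 12 N upward just before hand-in.
- **Column position:** the red tin's label is 83.6° against about 83.5° for the plate. The column's centre is about 36 mm from the stop, which is half a tin length.
- **Square:** the tool was vertical to within 0.1°, with the grip set to 50 N.
- **Bystanders:** the spindle cap, tube cup and gear segment had shifted less than 0.1 px in the scene camera.

**Not confirmed:** the arm hides where the blade meets the tins, so I have only the force and position readings for that contact. The same goes for how flat the stock lies on the plate. The stock lies within about 1 mm of both my estimates of the middle line, which themselves differed by about 1 mm.

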